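# Seat a floodlight's lens ring square and clamp it

## Task

Press the lens retaining ring of the floodlight down into its bore by tapping with the fingertips on one side of its flange and then the side across from it in turn, a few millimetres at a time so that it never tips by more than about 4 degrees, until the flange lies flat on the housing all round. Then swing the clamp bar in over the flange against its stop pin and screw the knurled nut above it clockwise until it stops tight, and let go. Leave the screwdriver, the tray and the spare bracket where they are.

Things in the scene. Friction and masses are not known exactly. Their poses are not given: they have to be found in the camera images.
- housing: Black finned LED floodlight housing, fixed, face up, turned about z by up to 0.6 rad. 190 mm square, face 70 mm above the table; side straps out to x = +-106 mm; a 66 mm wide ear on the +y side (to y = 161 mm) carries the clamp's stud at x = 0, y = 126 mm. Origin: on the table under the bore's centre; z up.
- bore (a point): Centre of the bore's mouth, on the housing's axis at the height of its face (70 mm above the table). A fixed white lens dome, 104 mm in diameter, edge 88 mm and crown 107 mm above the table, stands in the middle of the bore, inside the ring.
- ring: Aluminium lens retaining ring, press fit. Flange 166 mm outside, 126 mm inside diameter, 6 mm thick: a flat land 20 mm wide to press on. Origin: centre of the flange's underside; z up its axis. Starts 17 to 20 mm proud of the face and tipped up to 0.025 rad about x and y; home, the flange lies flat on the face, its top 76 mm above the table. Tipped over 0.07 rad it is cocked: a failure.
- rim_a (a point): Point on the top of the ring's flange, 73 mm from its axis, in the housing's (+x, +y) diagonal direction.
- rim_b (a point): The same towards (-x, +y), next to rim_a. The ring stays where it is pushed; it resists with about 5 N plus drag (10 to 20 N for a tap at 30 to 40 mm/s, more if faster). Pressed at one place, that side sinks while the far side hardly moves or rises a little: 8 mm there tips it by about 0.06 rad.
- rim_c (a point): The same towards (-x, -y), straight across from rim_a.
- rim_d (a point): The same towards (+x, -y), straight across from rim_b.
- clamp_bar (a joint): Angle of the steel clamp bar about the stud, rad: 0 points along the housing's -x (parked, off the ring), growing counter-clockwise seen from above; 1.571 points at the bore's centre, its end over the flange, stopped by a pin (12 mm diameter, top 91 mm above the table, at x = 16.5, y = 94.5 mm of the housing). Starts at -0.4 to 0.3.
- bar_tip (a point): Point on the top face of the clamp bar, 50 mm from the stud's axis (12 mm short of its end). The bar is flat, 22 mm wide, 12 mm thick (78 to 90 mm above the table), and reaches 62 mm from the stud's axis, below the nut. It moves easily and stays where left; a ring that stands proud blocks it.
- nut (a joint): Turn of the knurled steel nut on the stud above the clamp bar, rad: grows clockwise seen from above, stops tight at 4.0; starts at 1.2 to 2.0. It sinks 8 mm a turn. Turning takes about 0.12 N m.
- nut_top (a point): Centre of the nut's top face. The nut is an upright cylinder 52 mm in diameter and 36 mm high on the stud's axis; when tight its top is 126.5 mm above the table.
- screwdriver: Loose screwdriver, 200 mm long, red handle, lying on the table to the right; origin at its middle. Bystander.
- screw_tray: Loose blue tray, 130 x 100 x 35 mm, on the table to the left; origin under its centre. Bystander.
- bracket: Loose dark steel U bracket, 160 mm long, 60 mm high, on the table to the left beyond the tray; origin under its centre. Bystander.

How it is judged:
On the way, in this order (a step that is already met when the one before it is completed fails the run):
1. the ring is pressed home, flange flat on the housing (z of ring in the frame of bore below 0.0018 m and angle between ring's own z axis and vertical below 0.02 rad), for 0.2 s.
2. the clamp bar is swung in over the flange (all of step 1 and value of joint clamp_bar above 1.42 rad), for 0.2 s.
3. the nut is screwed down tight (all of step 2 and value of joint nut above 3.9 rad), for 0.2 s.
At the end, for the whole second after the job is handed in: The ring's flange lies on the housing within 1.8 mm of depth and 0.02 rad of level, the clamp bar points in over the flange within 0.15 rad of its stop, the nut is within 0.1 rad of its tight stop, and the ring is at rest (all of step 3 and linear speed of ring below 0.005 m/s and angular speed of ring below 0.05 rad/s); the robot touches nothing.
It fails at once if the ring cocks by more than 0.07 rad (4 degrees) (angle between ring's own z axis and vertical above 0.07 rad).
It fails at once if a bystander is moved more than 30 mm (distance of any of screwdriver, screw_tray, bracket from where it was at the start of the episode above 0.03 m).
It also fails if it takes over 72 s, if anything falls off the work surface, if the arm or the gripper's body presses on something with over 40 N, if the wrist force passes 120 N, or if a joint passes its speed limit or range.

## Robot

A 7-joint arm with a two-finger parallel gripper is mounted at the origin on the work surface. World frame = base frame: x ahead of the robot, y to its left, z up, the work surface at z = 0. Lengths are in m, angles in rad, forces in N, time in s.
With the tool pointing down it reaches from about 0.4 to 0.85 m from the base axis. Payload 4.5 kg.
Tool frame: the origin (TCP) lies midway between the tips of the shut fingers; the grasp point (between the pads) lies 19 mm behind it; z points along the fingers, y is the line along which they close (so a half turn about z gives the same grasp; the last joint's range is limited). The gripper opens to 88 mm and grips with 3 to 60 N. Pads are 18 mm wide; open, the fingers measure 123 mm over their backs; the gripper's body (75 mm by 187 mm) begins 45 mm behind the grasp point.
Start: joints at [-1.07, 0.689, -0.195, 1.565, 0.157, 0.902, -0.215], TCP at [0.281, 0.558, 0.239] pointing down, gripper open.
Joint ranges: [-3.01, 3.01], [-0.46, 2.08], [-1.47, 1.51], [0.13, 2.56], [-1, 4.14], [0.04, 2.09], [-2.66, 2.66]. Speed limits (rad/s): [2.57, 2.57, 3.14, 3.14, 3.14, 3.14, 3.14].

## Interface

Orientations are given as a unit quaternion [x, y, z, w].
In Python, from plant import * gives the robot as it stands.
- The arm moves only by the tool send_rows, never from a script. Its argument "targets" is a list of rows, each a list of 2 entries, a list of its own where there are three numbers: the shift along the tool's x, y, z in units of 0.3 m (1.0 is 0.3 m), then the turn, a rotation vector about the tool's x, y, z in units of pi rad (1.0 is pi rad). A call has 1 to 12 rows; each row is the pose to reach, as a shift and turn from the pose commanded when the call began, along the tool's axes at that moment, turning the shorter way round; what a row does not reach only later rows make up. A row lasts 1/8 s, in which the tool goes at most 62.5 mm and 10.7 degrees, less where a joint would pass 70% of its speed; a pose out of reach is approached as far as the arm can. A call with a number of a shift or a turn outside -1 to 1 is refused whole. A call with a gripper value outside its range is refused whole. "fingers" is the opening, from 0 (shut) to 1 (fully open), set as the call begins (left out, the last holds). The fingers move at their own pace and stop on an object; "newtons" is the grip in N (left out, the last holds). Time passes only in rows, so rows that repeat a pose let the fingers close. It gives the time, the measured TCP pose, the force, the opening and the grip force at its end, in the units of the state.
- get_state(): the state, without advancing time (a new reading comes with each control period).
- snapshot(name): name is "scene" or "top" or "wrist"; returns a dict with "img" (400x640x3 uint8, blue, green, red), "fx", "fy", "cx", "cy" (pixels), "cam_to_world" (4x4, takes a point from camera to world coordinates); the wrist camera has in their place "T_tool_cam" (4x4, takes a point from camera to tool coordinates, whose origin is the TCP and whose axes are the flange's). Camera axes: x right, y down, z forward; pixel columns grow to the right and rows downward; lengths in m; the calibration is good to about 2 mm. The wrist camera is an equidistant fisheye: a pixel r from the principal point sees the ray r / f radians off the axis. A picture is of the moment at which its call begins: read the wrist's pose just before it. There is no depth.
- finish_job(): hands the job in; it is judged then, once.
The state is a dict: "clock": time; "q": joint angles; "qd": joint speeds; "joint_torque": joint torques, N m; "tool_pos": TCP position; "eef_rot": TCP orientation; "contact_force": force on the tool from outside, world axes, zero at the start; "moment": the same for the moment, N m; "opening": opening from 0.0 (shut) to 1.0 (fully open); "finger_force": force on a finger pad.
Only numpy, scipy, OpenCV 4.12 (cv2) and the standard library are available. Lean on these libraries where they do the work, as an engineer would, in place of code of your own. Each camera call takes 0.05 s, during which the arm holds its last target. There are 200 camera calls.

## Working session

There is one attempt and no reset: what is moved stays moved. The work goes in short steps, Python scripts to look and compute and a tool call to move; the robot and the scene stay as the last step left them, time stands still between calls to the robot, and variables do not carry over. Pictures are saved under pics/ and viewed, at most 10 in all, crops included, and the job is handed in when it is done.

Besides the shell and the picture viewer there is one more tool, called after "Request:" as name(argument=value, ...), one argument or row to a line, values as JSON. send_rows: Moves the arm, as the interface text tells. Its arguments: {"type":"object","properties":{"targets":{"type":"array"},"fingers":{"type":"number"},"newtons":{"type":"number"}},"required":["targets"]}

```bash
mkdir -p pics; ls
python3 - <<'E'
from plant import *
import cv2
s=get_state(); print({k:(v if not hasattr(v,'round') else v) for k,v in s.items()})
for n in("scene","top"):
    d=snapshot(n); cv2.imwrite(f"pics/{n}0.png",d["img"]); print(n,d["fx"],d["fy"],d["cx"],d["cy"],d["cam_to_world"])
E
```

```text
pics
{'clock': 0.0, 'q': array([-1.07019557,  0.68997725, -0.19451589,  1.56634777,  0.15734386,
        0.90249094, -0.21512325]), 'qd': array([ 2.43539117e-04,  9.55912720e-04,  1.40619873e-03,  6.18585699e-05,
        7.87043869e-05, -2.72287704e-04,  5.47920403e-04]), 'joint_torque': array([-3.70620965e-04, -5.27556860e+01, -1.26716405e+00, -1.53437752e+01,
       -5.27710444e-02,  6.32813302e-03,  1.67391531e-04]), 'tool_pos': array([0.28103891, 0.55754252, 0.23791329]), 'eef_rot': array([ 2.31243010e-01,  9.72895594e-01, -9.04167178e-04, -1.29960932e-04]), 'contact_force': array([-0.0133512 ,  0.13174297,  0.03344933]), 'moment': array([ 0.05276213, -0.03987766,  0.0484309 ]), 'finger_force': 0.0, 'opening': 0.9999465584153726}
scene 404.83622924049985 404.83622924049985 321.4439158934311 204.5033387196994 [[ 0.04977038  0.78457381 -0.61803467  1.35246388]
 [ 0.99859466 -0.0278079   0.04511574 -0.05061764]
 [ 0.01821039 -0.61941155 -0.78485522  1.09633768]
 [ 0.          0.          0.          1.        ]]
top 416.6191983348293 416.6191983348293 319.9166369010125 200.54285741501988 [[ 0.01041415 -0.99169548  0.12818587  0.40557664]
 [-0.99963418 -0.01352501 -0.02342183  0.00800846]
 [ 0.02496104 -0.12789506 -0.99147355  1.50443668]
 [ 0.          0.          0.          1.        ]]
```

View pics/top0.png

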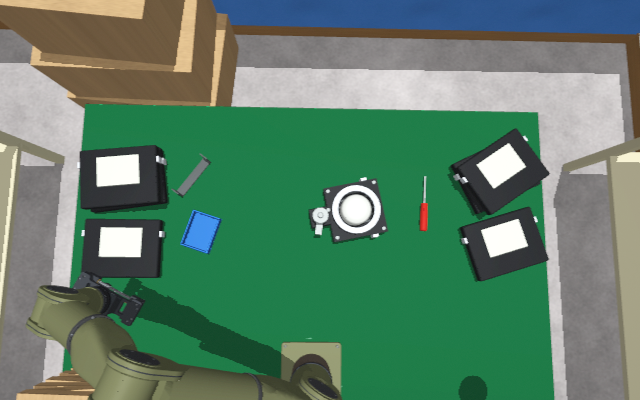

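View pics/scene0.png

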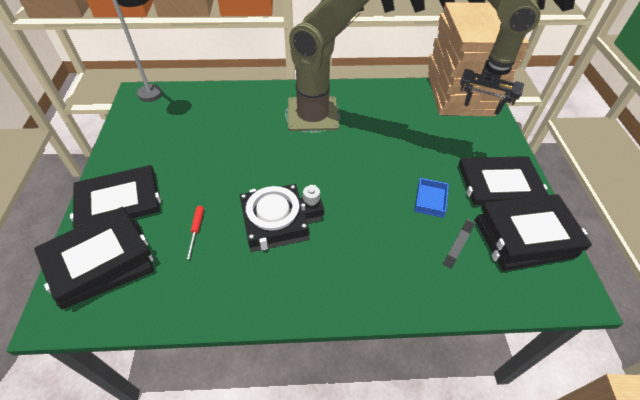

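The top view shows the ring centred near (356,210), the nut at (320,215), and the bar pointing down to (319,233). The tray (201,231), bracket (193,175) and screwdriver (424,205) are all clear of the housing. Next I'll measure.

```bash
cat > h.py <<'E'
from plant import *
import cv2, numpy as np
from scipy.spatial.transform import Rotation as R
def ray(d,uv):
    return d["cam_to_world"][:3,:3]@np.array([(uv[0]-d["cx"])/d["fx"],(uv[1]-d["cy"])/d["fy"],1.0]), d["cam_to_world"][:3,3]
def onz(d,uv,z):
    r,o=ray(d,uv); return o+r*(z-o[2])/r[2]
def pix(d,p):
    c=np.linalg.inv(d["cam_to_world"])@np.r_[p,1]; return np.array([d["cx"]+d["fx"]*c[0]/c[2],d["cy"]+d["fy"]*c[1]/c[2]])
def wpose():
    s=get_state(); T=np.eye(4);T[:3,:3]=R.from_quat(s["eef_rot"]).as_matrix();T[:3,3]=s["tool_pos"]; return T
def wrist():
    T=wpose(); d=snapshot("wrist"); d["cam_to_world"]=T@d["T_tool_cam"]; return d
def und(d,uv):
    v=np.array([uv[0]-d["cx"],uv[1]-d["cy"]]);r=np.linalg.norm(v)+1e-9;th=r/d["fx"];return np.r_[v/r*np.sin(th),np.cos(th)]
def wonz(d,uv,z):
    r=d["cam_to_world"][:3,:3]@und(d,uv);o=d["cam_to_world"][:3,3];return o+r*(z-o[2])/r[2]
def wpix(d,p):
    c=(np.linalg.inv(d["cam_to_world"])@np.r_[p,1])[:3];n=np.hypot(c[0],c[1]);th=np.arctan2(n,c[2]);return np.array([d["cx"],d["cy"]])+c[:2]/n*th*d["fx"]
def rel(p,Rt=None):
    "tool-frame shift (units) from current pose to world point p"
    T=wpose(); return np.round(T[:3,:3].T@(np.array(p)-T[:3,3])/0.3,4)
E
python3 - <<'E'
from h import *
for n,box in(("top",(295,165,400,255)),("scene",(230,175,335,260))):
    d=snapshot(n);x0,y0,x1,y1=box;g=d["img"][y0:y1,x0:x1];cv2.imwrite(f"pics/c_{n}.png",cv2.resize(g,None,fx=7,fy=6.5,interpolation=cv2.INTER_CUBIC)[:600,:800])
    m=(g.min(2)>120).astype(np.uint8)
    cs,_=cv2.findContours(m,cv2.RETR_EXTERNAL,cv2.CHAIN_APPROX_NONE)
    for c in cs:
        if len(c)>18:
            e=cv2.fitEllipse(c);u=np.array(e[0])+[x0,y0];print(n,u,e[1],cv2.contourArea(c),onz(d,u,.0945),onz(d,u,.1295))
s=get_state();print(wpose())
d=snapshot("wrist");print({k:d[k] for k in d if k!="img"})
E
```

```text
top [320.11862564 217.98567963] (15.622234344482422, 28.326955795288086) 265.0 [ 0.52816766 -0.02660676  0.0945    ] [ 0.52512449 -0.02574748  0.1295    ]
top [356.01908493 208.72553635] (47.622249603271484, 48.650184631347656) 1818.5 [ 0.56139507 -0.14880615  0.0945    ] [ 0.55752706 -0.14491341  0.1295    ]
scene [263.14185715 242.89424896] (7.212299823760986, 13.72115421295166) 65.5 [ 0.70037016 -0.17058576  0.0945    ] [ 0.72315157 -0.16639458  0.1295    ]
scene [271.66279221 207.02576065] (43.85892868041992, 53.382938385009766) 1807.0 [ 0.56808906 -0.14922498  0.0945    ] [ 0.59549182 -0.14578005  0.1295    ]
scene [310.97702789 193.96454811] (16.128772735595703, 19.559816360473633) 243.0 [ 0.51923432 -0.02454105  0.0945    ] [ 0.54834386 -0.02545205  0.1295    ]
[[-8.93046137e-01  4.49964904e-01 -4.27825439e-04  2.81107109e-01]
 [ 4.49965100e-01  8.93045556e-01 -1.02164137e-03  5.57788026e-01]
 [-7.76351543e-05 -1.10487940e-03 -9.99999387e-01  2.38225306e-01]
 [ 0.00000000e+00  0.00000000e+00  0.00000000e+00  1.00000000e+00]]
{'fx': 309.70691628693146, 'fy': 309.70691628693146, 'cx': 318.8901129513461, 'cy': 206.81391712817748, 'T_tool_cam': array([[-5.47369766e-05, -9.63553096e-01, -2.67517156e-01,
         6.72058814e-02],
       [ 9.99999117e-01,  3.02367168e-04, -1.29368805e-03,
        -8.46654819e-04],
       [ 1.32742553e-03, -2.67516991e-01,  9.63552229e-01,
        -1.46007517e-01],
       [ 0.00000000e+00,  0.00000000e+00,  0.00000000e+00,
         1.00000000e+00]])}
```

View pics/c_top.png

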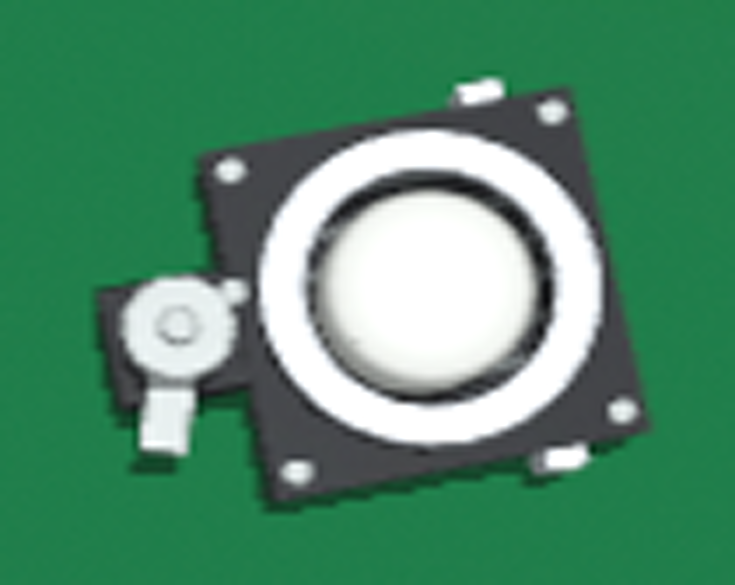

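The zoomed crop shows the ring, corner screws, and nut at crop px (180,325), with the bar pointing down to (165,450). Housing yaw is about +0.2 rad. I'll move closer for a wrist view.

Request:
send_rows(
  targets=[
    [[-0.95,-0.84,-0.15],[0,0,0.27]],
    [[-0.95,-0.84,-0.15],[0,0,0.27]],
    [[-0.95,-0.84,-0.15],[0,0,0.27]],
    [[-0.95,-0.84,-0.15],[0,0,0.27]],
    [[-0.95,-0.84,-0.15],[0,0,0.27]],
    [[-0.95,-0.84,-0.15],[0,0,0.27]],
    [[-0.95,-0.84,-0.15],[0,0,0.27]],
  ],
  fingers=0,
  newtons=30,
)

```text
clock: 1.12
tool_pos: [0.4242, 0.1999, 0.2843]
eef_rot: [0.615, 0.789, -0.0, 0.001]
contact_force: [-0.4, 0.7, 0.6]
opening: 0.228
finger_force: 0.0
```

Run:
```python
from h import *
T=wpose();print(T,get_state()["clock"],get_state()["q"])
print(rel([.55,-.13,.27]))
```

```text
[[-2.44307277e-01  9.69696791e-01  1.44473606e-03  4.24151456e-01]
 [ 9.69695595e-01  2.44309659e-01 -1.80117823e-03  1.99882331e-01]
 [-2.09955972e-03  9.60913241e-04 -9.99997334e-01  2.84313183e-01]
 [ 0.00000000e+00  0.00000000e+00  0.00000000e+00  1.00000000e+00]] 1.125 [-0.55556479  0.42058414  0.02230108  1.96601308 -0.00995231  0.75478876
 -0.28115289]
[-1.1687  0.1381  0.0503]
```

Request:
send_rows(
  targets=[
    [[-1,0.17,0.05],[0,0,0.26]],
    [[-1,0.17,0.05],[0,0,0.26]],
    [[-1,0.17,0.05],[0,0,0.26]],
    [[-1,0.17,0.05],[0,0,0.26]],
    [[-1,0.17,0.05],[0,0,0.26]],
    [[-1,0.17,0.05],[0,0,0.26]],
    [[-1,0.17,0.05],[0,0,0.26]],
  ],
)

```text
clock: 2.0
tool_pos: [0.5474, -0.0706, 0.2682]
eef_rot: [0.875, 0.485, -0.0, -0.001]
contact_force: [-0.2, -0.2, 0.4]
opening: 0.004
finger_force: 0.0
```

Run:
```python
from h import *
d=wrist();cv2.imwrite("pics/w1.png",d["img"]);print(d["cam_to_world"].round(3), d["img"].shape); np.save("w1c.npy",d["cam_to_world"])
print(wpose().round(3))
```

```text
[[ 0.848 -0.51  -0.144  0.585]
 [-0.53  -0.817 -0.226 -0.014]
 [-0.002  0.268 -0.963  0.414]
 [ 0.     0.     0.     1.   ]] (400, 640, 3)
[[ 0.529  0.849 -0.001  0.547]
 [ 0.849 -0.529  0.002 -0.07 ]
 [ 0.001 -0.002 -1.     0.268]
 [ 0.     0.     0.     1.   ]]
```

View pics/w1.png

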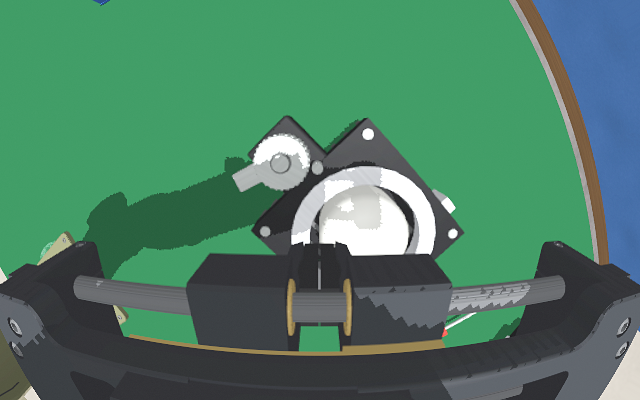

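The wrist view shows:
- the nut boss at (280,163) and the pin at (317,168)
- corner screws at (368,134), (265,231) and (453,233)
- the bar end at about (236,185)

Run:
```python
from h import *
d=wrist();d["cam_to_world"]=np.load("w1c.npy")
w=lambda u,v,z:wonz(d,(u,v),z)
pp,mp,pm=w(368,134,.072),w(265,231,.072),w(453,233,.072)
c=(mp+pm)/2;print("center",c,"screws",pp,mp,pm)
v=pm-mp;a1=np.arctan2(v[1],v[0])+np.pi/4;v=pp-c;a2=np.arctan2(v[1],v[0])-np.pi/4
nut=w(280,163,.131);pin=w(317,168,.091);n=nut-c
print("yaws",a1,a2,"nut",nut,np.hypot(*n[:2]),np.arctan2(-n[0],n[1]),"pin",pin)
b=(w(233,178,.09)+w(240,192,.09))/2-nut;print("bar",b,np.arctan2(b[1],b[0])%(2*np.pi)-np.pi-a1)
t=snapshot("top")
for p in [(552,110),(622,410),(297,471),(231,170)]: print(onz(t,(p[0]/7+295,p[1]/6.5+165),.072))
print(onz(t,(180/7+295,325/6.5+165),.131))
```

```text
center [ 0.56139645 -0.14935285  0.072     ] screws [ 0.62419665 -0.0524141   0.072     ] [ 0.46383736 -0.08582249  0.072     ] [ 0.65895554 -0.2128832   0.072     ]
yaws 0.20818074253517305 0.21054727245051186 nut [ 0.53453297 -0.02589678  0.131     ] 0.1263449579340332 0.21425561887661831 pin [ 0.5575642  -0.05298397  0.091     ]
bar [-0.06122367  0.00440168 -0.041     ] -0.279952390654712
[ 0.65904292 -0.213947    0.072     ]
[ 0.49796246 -0.24758263  0.072     ]
[ 0.46383826 -0.08727934  0.072     ]
[ 0.62409666 -0.05362055  0.072     ]
[ 0.53493025 -0.02758032  0.131     ]
```

```bash
cat >> h.py <<'E'
C=np.array([.5612,-.1495]);YAW=.21
def H(x,y,z):
    c,s=np.cos(YAW),np.sin(YAW); return np.array([C[0]+c*x-s*y,C[1]+s*x+c*y,z])
k=.0516
RIM=dict(a=(k,k),b=(-k,k),c=(-k,-k),d=(k,-k))
E
python3 - <<'E'
from h import *
for n in "ac":
  for z in(.110,.0915): print(n,z,rel(H(*RIM[n],z)))
E
```

```text
a 0.11 [0.0425 0.1843 0.5286]
a 0.0915 [0.0425 0.1843 0.5903]
c 0.11 [-0.4439  0.1755  0.5282]
c 0.0915 [-0.4439  0.1756  0.5899]
```

Request:
send_rows(
  targets=[
    [[0.042,0.184,0.25],[0,0,0.006]],
    [[0.042,0.184,0.42],[0,0,0.006]],
    [[0.042,0.184,0.53],[0,0,0.006]],
    [[0.042,0.184,0.53],[0,0,0.006]],
    [[0.042,0.184,0.543],[0,0,0.006]],
    [[0.042,0.184,0.556],[0,0,0.006]],
    [[0.042,0.184,0.568],[0,0,0.006]],
    [[0.042,0.184,0.579],[0,0,0.006]],
    [[0.042,0.184,0.59],[0,0,0.006]],
    [[0.042,0.184,0.59],[0,0,0.006]],
  ],
)

```text
clock: 3.4
tool_pos: [0.6016, -0.091, 0.0926]
eef_rot: [0.88, 0.475, 0.001, 0.0]
contact_force: [-0.2, 0.2, 5.4]
opening: 0.011
finger_force: 2.5
```

Run:
```python
from h import *
s=get_state();print(s["tool_pos"],s["contact_force"],s["moment"])
d=wrist();cv2.imwrite("pics/w2.png",d["img"])
for n in "ac":
  for z in(.104,.090): print(n,z,rel(H(*RIM[n],z)))
```

```text
[ 0.60161423 -0.09102815  0.09259777] [-0.17373263  0.23655488  5.35420337] [0.06373007 0.27573444 0.03786148]
a 0.104 [ 0.0064 -0.007  -0.038 ]
a 0.09 [ 0.0064 -0.007   0.0086]
c 0.104 [-0.48   -0.0048 -0.0386]
c 0.09 [-0.4801 -0.0049  0.0081]
```

View pics/w2.png

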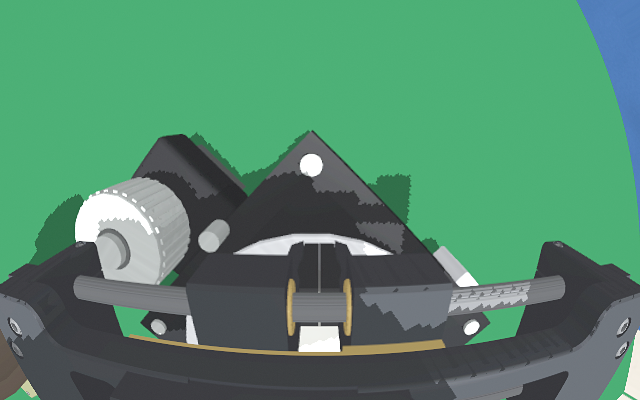

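Contact at rim_a at 0.0926 m with 5 N; the fingertips sit on the flange. I'll go across to c at the same commanded level.

Request:
send_rows(
  targets=[
    [[0.005,-0.003,-0.05],[0,0,0]],
    [[-0.19,-0.003,-0.05],[0,0,0]],
    [[-0.38,-0.003,-0.05],[0,0,0]],
    [[-0.483,-0.003,-0.05],[0,0,0]],
    [[-0.483,-0.003,-0.04],[0,0,0]],
    [[-0.483,-0.003,-0.027],[0,0,0]],
    [[-0.483,-0.003,-0.014],[0,0,0]],
    [[-0.483,-0.003,0],[0,0,0]],
    [[-0.483,-0.003,0],[0,0,0]],
  ],
)

```text
clock: 4.58
tool_pos: [0.5219, -0.2102, 0.0917]
eef_rot: [0.879, 0.476, 0.001, -0.0]
contact_force: [0.1, 2.3, 3.0]
opening: 0.002
finger_force: 1.1
```

Run:
```python
from h import *
s=get_state();print(s["tool_pos"],s["contact_force"],s["clock"])
for n in "bd": print(n,rel(H(*RIM[n],.104)))
T=wpose();print(np.degrees(np.arctan2(T[1,0],T[0,0])),s["q"])
```

```text
[ 0.52193437 -0.21020298  0.09165804] [0.05503485 2.34053832 2.95880155] 4.575
b [ 0.2405 -0.2441 -0.0408]
d [ 0.2416  0.2424 -0.0408]
56.90265385399466 [ 0.23388652  0.83025998  0.11626963  1.88014464 -0.20472834  0.44225933
 -0.07966607]
```

Request:
send_rows(
  targets=[
    [[0,0,-0.11],[0,0,0.06]],
    [[0.08,0.08,-0.11],[0,0,0.12]],
    [[0.16,0.16,-0.11],[0,0,0.18]],
    [[0.242,0.242,-0.11],[0,0,0.24]],
    [[0.242,0.242,-0.1],[0,0,0.3]],
    [[0.242,0.242,-0.08],[0,0,0.36]],
    [[0.242,0.242,-0.06],[0,0,0.42]],
    [[0.242,0.242,-0.045],[0,0,0.48]],
    [[0.242,0.242,-0.03],[0,0,0.5]],
    [[0.242,0.242,-0.015],[0,0,0.5]],
    [[0.242,0.242,0],[0,0,0.5]],
    [[0.242,0.242,0],[0,0,0.5]],
  ],
)

```text
clock: 6.08
tool_pos: [0.6215, -0.1907, 0.0915]
eef_rot: [0.958, -0.285, -0.0, -0.0]
contact_force: [0.1, -0.5, -0.2]
opening: 0.006
finger_force: 0.0
```

Run:
```python
from h import *
s=get_state();print(s["tool_pos"],s["contact_force"],s["clock"])
for n in "bd": print(n,rel(H(*RIM[n],.0915)))
T=wpose();print(np.degrees(np.arctan2(T[1,0],T[0,0])),s["q"])
```

```text
[ 0.62148408 -0.19066587  0.0915204 ] [ 0.05240568 -0.45127161 -0.15027744] 6.075
b [-4.865e-01 -4.100e-03  2.000e-04]
d [-0.     -0.0058  0.0001]
-33.166613283053444 [-0.06531159  0.99303545  0.58257389  1.6157961  -0.73133644  0.76248383
 -1.29392331]
```

Request:
send_rows(
  targets=[
    [[0,-0.005,-0.055],[0,0,0]],
    [[-0.19,-0.005,-0.055],[0,0,0]],
    [[-0.38,-0.005,-0.055],[0,0,0]],
    [[-0.486,-0.005,-0.055],[0,0,0]],
    [[-0.486,-0.005,-0.04],[0,0,0]],
    [[-0.486,-0.005,-0.027],[0,0,0]],
    [[-0.486,-0.005,-0.014],[0,0,0]],
    [[-0.486,-0.005,0],[0,0,0]],
    [[-0.486,-0.005,0.006],[0,0,0]],
    [[-0.486,-0.005,0.006],[0,0,0]],
  ],
)

```text
clock: 7.32
tool_pos: [0.5012, -0.1105, 0.09]
eef_rot: [0.958, -0.286, 0.001, 0.0]
contact_force: [0.7, 0.0, 2.3]
opening: 0.006
finger_force: 1.6
```

Run:
```python
from h import *
s=get_state();print(s["tool_pos"],s["contact_force"],s["clock"])
for n in "bd": print(n,rel(H(*RIM[n],.0915)))
```

```text
[ 0.50117515 -0.1105082   0.08999908] [0.65074327 0.01187368 2.25145036] 7.325
b [-0.0046  0.0002 -0.005 ]
d [ 0.4818 -0.0023 -0.0042]
```

Request:
send_rows(
  targets=[
    [[0,0,-0.06],[0,0,0]],
    [[0.18,-0.001,-0.06],[0,0,0]],
    [[0.36,-0.002,-0.06],[0,0,0]],
    [[0.482,-0.002,-0.05],[0,0,0]],
    [[0.482,-0.002,-0.03],[0,0,0]],
    [[0.482,-0.002,-0.015],[0,0,0]],
    [[0.482,-0.002,-0.002],[0,0,0]],
    [[0.482,-0.002,0.01],[0,0,0]],
    [[0.482,-0.002,0.012],[0,0,0]],
  ],
)

```text
clock: 8.45
tool_pos: [0.6204, -0.1875, 0.087]
eef_rot: [0.958, -0.286, -0.001, -0.001]
contact_force: [-2.2, 0.6, 5.4]
opening: 0.008
finger_force: 3.0
```

Request:
send_rows(
  targets=[
    [[0,0,-0.07],[0,0,0]],
    [[-0.18,0,-0.07],[0,0,0]],
    [[-0.36,0,-0.07],[0,0,0]],
    [[-0.482,0,-0.05],[0,0,0]],
    [[-0.482,0,-0.03],[0,0,0]],
    [[-0.482,0,-0.015],[0,0,0]],
    [[-0.482,0,-0.002],[0,0,0]],
    [[-0.482,0,0.008],[0,0,0]],
    [[-0.482,0,0.012],[0,0,0]],
    [[-0.482,0,0.012],[0,0,0]],
  ],
)

```text
clock: 9.7
tool_pos: [0.5019, -0.1098, 0.0831]
eef_rot: [0.958, -0.286, 0.001, -0.0]
contact_force: [-0.8, 1.9, 5.7]
opening: 0.002
finger_force: 2.6
```

Run:
```python
from h import *
s=get_state();print(s["tool_pos"],s["contact_force"],s["clock"])
for n in "bd": print(n,rel(H(*RIM[n],.079)))
```

```text
[ 0.50189074 -0.10978326  0.08310777] [-0.79198065  1.92724171  5.70914541] 9.7
b [-0.0053  0.0035  0.0137]
d [0.4811 0.0012 0.0143]
```

Request:
send_rows(
  targets=[
    [[0,0,-0.09],[0,0,0]],
    [[0.18,0,-0.09],[0,0,0]],
    [[0.36,0.001,-0.09],[0,0,0]],
    [[0.482,0.001,-0.05],[0,0,0]],
    [[0.482,0.001,-0.03],[0,0,0]],
    [[0.482,0.001,-0.02],[0,0,0]],
    [[0.482,0.001,-0.009],[0,0,0]],
    [[0.482,0.001,0.002],[0,0,0]],
    [[0.482,0.001,0.012],[0,0,0]],
    [[0.482,0.001,0.013],[0,0,0]],
  ],
)

```text
clock: 10.95
tool_pos: [0.621, -0.1887, 0.0802]
eef_rot: [0.958, -0.286, 0.0, -0.0]
contact_force: [-0.8, -0.2, 5.0]
opening: 0.008
finger_force: 2.9
```

Request:
send_rows(
  targets=[
    [[0,0,-0.1],[0,0,0]],
    [[-0.18,0,-0.1],[0,0,0]],
    [[-0.36,0,-0.1],[0,0,0]],
    [[-0.482,0,-0.06],[0,0,0]],
    [[-0.482,0,-0.03],[0,0,0]],
    [[-0.482,0,-0.015],[0,0,0]],
    [[-0.482,0,-0.002],[0,0,0]],
    [[-0.482,0,0.008],[0,0,0]],
    [[-0.482,0,0.012],[0,0,0]],
    [[-0.482,0,0.012],[0,0,0]],
  ],
)

```text
clock: 12.2
tool_pos: [0.5004, -0.1091, 0.076]
eef_rot: [0.958, -0.286, -0.0, -0.001]
contact_force: [-2.9, 3.8, 12.0]
opening: 0.006
finger_force: 6.0
```

Run:
```python
from h import *
s=get_state();print(s["tool_pos"],s["contact_force"],s["clock"])
for n in "bd": print(n,rel(H(*RIM[n],.076)))
```

```text
[ 0.5004393 -0.1091453  0.0759673] [-2.94851219  3.848762   11.98157154] 12.2
b [-0.0001  0.0026 -0.0001]
d [ 4.864e-01  4.000e-04 -8.000e-04]
```

Request:
send_rows(
  targets=[
    [[0,0,-0.11],[0,0,0]],
    [[0.18,0,-0.11],[0,0,0]],
    [[0.36,0.001,-0.11],[0,0,0]],
    [[0.486,0.001,-0.05],[0,0,0]],
    [[0.486,0.001,-0.025],[0,0,0]],
    [[0.486,0.001,-0.01],[0,0,0]],
    [[0.486,0.001,0.0],[0,0,0]],
    [[0.486,0.001,0.005],[0,0,0]],
    [[0.486,0.001,0.005],[0,0,0]],
  ],
)

```text
clock: 13.32
tool_pos: [0.6233, -0.1914, 0.0761]
eef_rot: [0.958, -0.286, 0.003, 0.001]
contact_force: [1.1, -1.4, 7.0]
opening: 0.005
finger_force: 3.7
```

Run:
```python
from h import *
s=get_state();print(s["tool_pos"],s["contact_force"],s["clock"],s["q"])
for n in "ac": print(n,rel(H(*RIM[n],.076)))
```

```text
[ 0.62334818 -0.19141151  0.07614605] [ 1.06831833 -1.42755828  7.0251954 ] 13.325 [-0.0646985   1.01627107  0.57943953  1.6197466  -0.76027124  0.73776992
 -1.27370543]
a [-0.2511 -0.2464 -0.001 ]
c [-0.2486  0.24   -0.0008]
```

Request:
send_rows(
  targets=[
    [[0,0,-0.14],[0,0,-0.06]],
    [[-0.08,0.08,-0.14],[0,0,-0.12]],
    [[-0.16,0.16,-0.14],[0,0,-0.18]],
    [[-0.249,0.241,-0.14],[0,0,-0.24]],
    [[-0.249,0.241,-0.12],[0,0,-0.3]],
    [[-0.249,0.241,-0.1],[0,0,-0.36]],
    [[-0.249,0.241,-0.08],[0,0,-0.42]],
    [[-0.249,0.241,-0.05],[0,0,-0.48]],
    [[-0.249,0.241,-0.03],[0,0,-0.5]],
    [[-0.249,0.241,-0.015],[0,0,-0.5]],
    [[-0.249,0.241,-0.002],[0,0,-0.5]],
    [[-0.249,0.241,0],[0,0,-0.5]],
  ],
)

```text
clock: 14.82
tool_pos: [0.5195, -0.2088, 0.0756]
eef_rot: [0.88, 0.475, 0.0, -0.0]
contact_force: [-4.3, 2.2, 21.0]
opening: 0.006
finger_force: 10.6
```

Request:
send_rows(
  targets=[
    [[0,0,-0.11],[0,0,0]],
    [[0.18,0,-0.11],[0,0,0]],
    [[0.36,0,-0.11],[0,0,0]],
    [[0.486,0,-0.06],[0,0,0]],
    [[0.486,0,-0.03],[0,0,0]],
    [[0.486,0,-0.016],[0,0,0]],
    [[0.486,0,-0.003],[0,0,0]],
    [[0.486,0,0.003],[0,0,0]],
    [[0.486,0,0.003],[0,0,0]],
  ],
)

```text
clock: 15.95
tool_pos: [0.5991, -0.0886, 0.0757]
eef_rot: [0.88, 0.474, 0.0, -0.0]
contact_force: [-6.0, 3.3, 20.3]
opening: 0.005
finger_force: 10.1
```

Run:
```python
from h import *
s=get_state();print(s["tool_pos"],s["contact_force"],s["clock"],s["q"])
for n in "ac": print(n,rel(H(*RIM[n],.076)))
```

```text
[ 0.59905603 -0.08861718  0.07567195] [-5.95659761  3.31460929 20.34193584] 15.95 [-0.02930147  0.89805712  0.18009184  1.75396401 -0.28920488  0.51573437
 -0.24584649]
a [ 0.0043  0.0045 -0.0011]
c [-0.4821  0.0081 -0.0013]
```

All four rim points are firm at about 0.076, so the ring is home. Next I'll move to the back of the bar.

Run:
```python
from h import *
print(rel(H(-45,178,160)*0+H(-.045,.178,.16)), rel(H(-.045,.178,.082)))
T=wpose();print(YAW-np.arctan2(T[1,0],T[0,0]))
```

```text
[ 0.0708 -0.5217 -0.2808] [ 0.0707 -0.5216 -0.0208]
-0.7779692666966145
```

Request:
send_rows(
  targets=[
    [[0,0,-0.15],[0,0,0]],
    [[0.01,0,-0.28],[0,0,0.05]],
    [[0.03,-0.17,-0.28],[0,0,0.1]],
    [[0.05,-0.34,-0.28],[0,0,0.15]],
    [[0.071,-0.522,-0.28],[0,0,0.2]],
    [[0.071,-0.522,-0.2],[0,0,0.248]],
    [[0.071,-0.522,-0.1],[0,0,0.248]],
    [[0.071,-0.522,-0.017],[0,0,0.248]],
    [[0.071,-0.522,-0.017],[0,0,0.248]],
  ],
)

```text
clock: 17.08
tool_pos: [0.4796, 0.0149, 0.0772]
eef_rot: [0.995, 0.104, -0.001, 0.0]
contact_force: [0.3, 0.4, 0.3]
opening: 0.003
finger_force: 0.0
```

Run:
```python
from h import *
s=get_state();print(s["tool_pos"],s["contact_force"],s["clock"],s["q"])
T=wpose();print(YAW-np.arctan2(T[1,0],T[0,0]))
for p in [(-47,165),(-52,140),(-54,116),(-46,104),(-36,92),(-27,84),(-22,80),(-18,78)]: print(p,rel(H(p[0]/1e3,p[1]/1e3,.082)))
d=wrist();cv2.imwrite("pics/w3.png",d["img"])
```

```text
[0.47960249 0.01490635 0.07720595] [0.26568584 0.37948588 0.27418057] 17.075 [-0.26736191  0.81936994  0.23231872  2.13106915 -0.69191804  0.26680905
 -0.79442606]
0.001135904461707471
(-47, 165) [-0.0049  0.0427 -0.016 ]
(-52, 140) [-0.0215  0.126  -0.016 ]
(-54, 116) [-0.028  0.206 -0.016]
(-46, 104) [-0.0013  0.246  -0.016 ]
(-36, 92) [ 0.0321  0.286  -0.0161]
(-27, 84) [ 0.0621  0.3126 -0.0162]
(-22, 80) [ 0.0788  0.3259 -0.0163]
(-18, 78) [ 0.0921  0.3326 -0.0163]
```

View pics/w3.png

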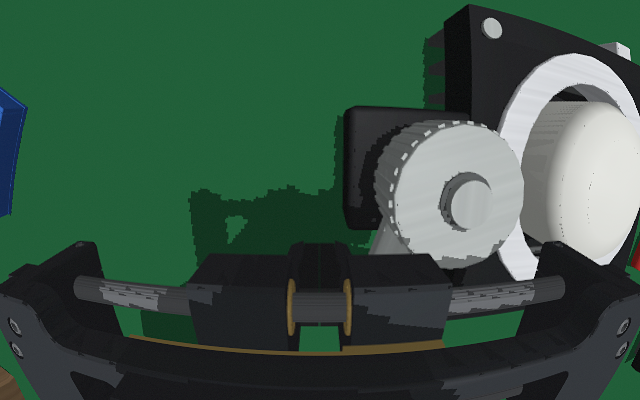

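The ring looks flush. The bar shows at (385,240) beside the nut, with the fingers behind it. Sweeping it in now.

Request:
send_rows(
  targets=[
    [[-0.003,0.02,-0.016],[0,0,0]],
    [[-0.005,0.043,-0.016],[0,0,0]],
    [[-0.014,0.085,-0.016],[0,0,0]],
    [[-0.021,0.126,-0.016],[0,0,0]],
    [[-0.026,0.166,-0.016],[0,0,0]],
    [[-0.028,0.206,-0.016],[0,0,0]],
    [[-0.001,0.246,-0.016],[0,0,0]],
    [[0.032,0.286,-0.016],[0,0,0]],
    [[0.062,0.313,-0.016],[0,0,0]],
    [[0.079,0.326,-0.016],[0,0,0]],
    [[0.092,0.333,-0.016],[0,0,0]],
    [[0.092,0.333,-0.016],[0,0,0]],
  ],
)

```text
clock: 18.62
tool_pos: [0.523, -0.0747, 0.0821]
eef_rot: [0.994, 0.106, -0.005, -0.002]
contact_force: [-10.6, 1.3, 6.6]
opening: 0.006
finger_force: 5.0
```

Run:
```python
from h import *
s=get_state();print(s["tool_pos"],s["contact_force"],s["clock"],s["q"])
hp=s["tool_pos"][:2]-C;c,q=np.cos(YAW),np.sin(YAW);print("housing",c*hp[0]+q*hp[1],-q*hp[0]+c*hp[1])
for n,p in(("back",(-.05,.078,.084)),("nuthi",(0,.126,.19)),("nut",(0,.126,.10))): print(n,rel(H(*p)))
```

```text
[ 0.52302525 -0.07466327  0.08211057] [-10.61819999   1.31655156   6.6106846 ] 18.625 [-0.12064026  0.84800253  0.30094848  1.98081963 -0.59478502  0.41194031
 -0.71980909]
housing -0.021735632700550858 0.08115054118548527
back [-0.0943  0.0103 -0.0054]
nuthi [ 0.069  -0.1513 -0.3596]
nut [ 0.0721 -0.1497 -0.0596]
```

Request:
send_rows(
  targets=[
    [[-0.06,0.01,-0.01],[0,0,0]],
    [[-0.06,0.01,-0.15],[0,0,0]],
    [[-0.06,0,-0.35],[0,0,-0.06]],
    [[0,-0.08,-0.36],[0,0,-0.12]],
    [[0.069,-0.151,-0.36],[0,0,-0.18]],
    [[0.069,-0.151,-0.36],[0,0,-0.24]],
    [[0.069,-0.151,-0.36],[0,0,-0.3]],
    [[0.069,-0.151,-0.36],[0,0,-0.36]],
    [[0.069,-0.151,-0.36],[0,0,-0.42]],
    [[0.069,-0.151,-0.36],[0,0,-0.48]],
    [[0.069,-0.151,-0.36],[0,0,-0.54]],
    [[0.069,-0.151,-0.36],[0,0,-0.6]],
  ],
)

```text
clock: 20.12
tool_pos: [0.5402, -0.0274, 0.1909]
eef_rot: [0.501, 0.865, 0.0, 0.001]
contact_force: [-0.1, -0.6, 0.3]
opening: 0.005
finger_force: 0.0
```

Request:
send_rows(
  targets=[
    [[0,0,0],[0,0,-0.05]],
    [[0,0,0],[0,0,-0.1]],
    [[0,0,0],[0,0,-0.1]],
  ],
  fingers=1,
)

```text
clock: 20.5
tool_pos: [0.54, -0.0274, 0.1908]
eef_rot: [0.363, 0.932, 0.0, 0.001]
contact_force: [-0.1, 0.9, 0.0]
opening: 0.321
finger_force: 0.0
```

Run:
```python
from h import *
s=get_state();print(s["tool_pos"],s["contact_force"],s["clock"],s["q"],s["opening"])
d=wrist();cv2.imwrite("pics/w4.png",d["img"])
print(rel(H(0,.126,.1)), "pred nut pix",wpix(d,H(0,.126,.131)))
t=snapshot("top");cv2.imwrite("pics/t4.png",cv2.resize(t["img"][165:255,295:400],None,fx=6,fy=6,interpolation=cv2.INTER_CUBIC))
```

```text
[ 0.54003349 -0.02735241  0.1907823 ] [-0.09832564  0.92441296  0.01800717] 20.5 [ 0.06670171  0.64580254 -0.16576206  1.87290253  0.1681757   0.63506456
  0.62583255] 0.32149766801736734
[ 0.0145 -0.0089  0.3025] pred nut pix [315.97995688 214.13710614]
```

View pics/w4.png

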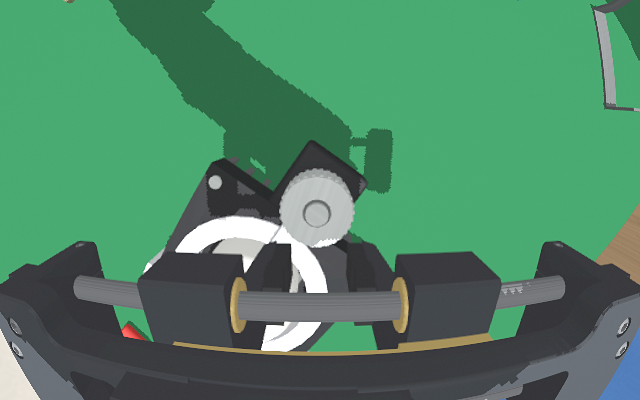

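The nut is centred at (316,213), as predicted, and the bar points in over the ring. Descending open around the nut.

Request:
send_rows(
  targets=[
    [[0.014,-0.009,0],[0,0,-0.05]],
    [[0.014,-0.009,0],[0,0,-0.1]],
    [[0.014,-0.009,0],[0,0,-0.15]],
    [[0.014,-0.009,0],[0,0,-0.2]],
    [[0.014,-0.009,0],[0,0,-0.2]],
    [[0.014,-0.009,0.1],[0,0,-0.2]],
    [[0.014,-0.009,0.2],[0,0,-0.2]],
    [[0.014,-0.009,0.26],[0,0,-0.2]],
    [[0.014,-0.009,0.3],[0,0,-0.2]],
    [[0.014,-0.009,0.3],[0,0,-0.2]],
  ],
  fingers=1,
)

```text
clock: 21.85
tool_pos: [0.5342, -0.026, 0.1002]
eef_rot: [0.057, 0.998, -0.0, -0.0]
contact_force: [0.2, -0.1, -0.5]
opening: 1.002
finger_force: 0.0
```

Run:
```python
from h import *
s=get_state();print(s["tool_pos"],s["contact_force"],s["clock"],s["q"],s["opening"]);print(rel(H(0,.126,.1)))
```

```text
[ 0.53422702 -0.02596793  0.1002386 ] [ 0.24995063 -0.12388124 -0.53274478] 21.85 [ 0.11775775  0.79544402 -0.25929088  1.94699518  0.43147587  0.45394242
  0.99865012] 1.0023041546812215
[-0.0025 -0.0007  0.0008]
```

Request:
send_rows(
  targets=[
    [[0,0,0],[0,0,0]],
    [[0,0,0],[0,0,0]],
    [[0,0,0],[0,0,0]],
    [[0,0,0],[0,0,0]],
    [[0,0,0],[0,0,0]],
  ],
  fingers=0,
  newtons=30,
)

```text
clock: 22.48
tool_pos: [0.535, -0.0242, 0.1011]
eef_rot: [0.055, 0.998, 0.001, 0.001]
contact_force: [-0.4, 4.9, 2.3]
opening: 0.584
finger_force: 30.0
```

Request:
send_rows(
  targets=[
    [[0,0,0],[0,0,0.05]],
    [[0,0,0.001],[0,0,0.1]],
    [[0,0,0.0015],[0,0,0.15]],
    [[0,0,0.002],[0,0,0.2]],
    [[0,0,0.0025],[0,0,0.25]],
    [[0,0,0.003],[0,0,0.3]],
    [[0,0,0.004],[0,0,0.35]],
    [[0,0,0.005],[0,0,0.4]],
  ],
)

```text
clock: 23.48
tool_pos: [0.5342, -0.0251, 0.0994]
eef_rot: [0.634, 0.774, 0.0, -0.001]
contact_force: [-0.8, 3.4, 3.4]
opening: 0.581
finger_force: 30.0
```

Run:
```python
from h import *
s=get_state();print(s["tool_pos"],s["contact_force"],s["moment"],s["clock"],s["q"],s["opening"],s["finger_force"])
```

```text
[ 0.53423398 -0.025082    0.09942852] [-0.8397367   3.43250847  3.37260184] [0.59116883 0.30106578 0.11814413] 23.475 [-0.059613    0.79084516  0.03503902  1.957117   -0.06751618  0.39531902
  0.2255092 ] 0.581497826846745 29.992903098464012
```

Request:
send_rows(
  targets=[
    [[0,0,0.001],[0,0,0.05]],
    [[0,0,0.0015],[0,0,0.1]],
    [[0,0,0.002],[0,0,0.15]],
    [[0,0,0.003],[0,0,0.2]],
    [[0,0,0.003],[0,0,0.22]],
    [[0,0,0.003],[0,0,0.22]],
  ],
)

```text
clock: 24.22
tool_pos: [0.5336, -0.025, 0.0985]
eef_rot: [0.857, 0.515, -0.001, -0.001]
contact_force: [-2.6, 3.8, 5.6]
opening: 0.581
finger_force: 30.0
```

Run:
```python
from h import *
s=get_state();T=wpose();print(s["tool_pos"],s["contact_force"],s["moment"],s["clock"],s["q"],np.degrees(np.arctan2(T[1,0],T[0,0])))
```

```text
[ 0.5335579  -0.02502443  0.09847163] [-2.57534543  3.84570165  5.5641765 ] [ 0.78634356  0.5579732  -0.10887761] 24.225 [-0.15093731  0.80427499  0.18936666  1.96291556 -0.35246639  0.4080576
 -0.18090436] 62.03842373140964
```

Request:
send_rows(
  targets=[
    [[0,0,0.001],[0,0,0.03]],
    [[0,0,0.0015],[0,0,0.06]],
    [[0,0,0.002],[0,0,0.09]],
    [[0,0,0.002],[0,0,0.12]],
  ],
)

```text
clock: 24.72
tool_pos: [0.5333, -0.0248, 0.098]
eef_rot: [0.939, 0.345, -0.001, -0.002]
contact_force: [-2.9, 4.3, 6.9]
opening: 0.58
finger_force: 30.0
```

Run:
```python
from h import *
s=get_state();T=wpose();print(s["tool_pos"],s["contact_force"],s["moment"],s["clock"],s["q"],np.degrees(np.arctan2(T[1,0],T[0,0])))
```

```text
[ 0.53333014 -0.0247891   0.09799221] [-2.8940685   4.31660057  6.89788565] [0.88010189 0.79272133 0.13366369] 24.725 [-0.20135691  0.81654058  0.27667969  1.96600292 -0.5053125   0.42920099
 -0.40959942] 40.3323259232446
```

Request:
send_rows(
  targets=[
    [[0,0,0.001],[0,0,0.03]],
    [[0,0,0.001],[0,0,0.06]],
    [[0,0,0.001],[0,0,0.09]],
    [[0,0,0.001],[0,0,0.12]],
  ],
)

```text
clock: 25.22
tool_pos: [0.5331, -0.0245, 0.0975]
eef_rot: [0.987, 0.163, -0.001, -0.002]
contact_force: [-2.6, 3.6, 5.6]
opening: 0.583
finger_force: 30.0
```

Run:
```python
from h import *
s=get_state();T=wpose();print(s["tool_pos"],s["contact_force"],s["moment"],s["clock"],s["q"],np.degrees(np.arctan2(T[1,0],T[0,0])))
```

```text
[ 0.53313203 -0.0244583   0.09753121] [-2.5727489   3.61731267  5.57953349] [0.96124593 0.74825865 0.04218729] 25.225 [-0.25351981  0.83327732  0.36848662  1.96895858 -0.64993421  0.4616774
 -0.64465894] 18.750126144127847
```

Request:
send_rows(
  targets=[
    [[0,0,0.0005],[0,0,0.03]],
    [[0,0,0.0005],[0,0,0.06]],
    [[0,0,0.0005],[0,0,0.09]],
  ],
)

```text
clock: 25.6
tool_pos: [0.5325, -0.0242, 0.0973]
eef_rot: [1.0, 0.024, -0.002, -0.002]
contact_force: [-4.8, 3.6, 6.4]
opening: 0.581
finger_force: 30.0
```

Run:
```python
from h import *
s=get_state();T=wpose();print(s["tool_pos"],s["contact_force"],s["moment"],s["clock"],s["q"],s["opening"],np.degrees(np.arctan2(T[1,0],T[0,0])))
```

```text
[ 0.53253249 -0.02419719  0.09732188] [-4.7856629   3.56896628  6.44031924] [0.88630307 0.99461785 1.07046298] 25.6 [-0.29352347  0.8488718   0.44032857  1.97156507 -0.74897671  0.49408091
 -0.82622044] 0.5810554382517085 2.7982381907680294
```

The moment jumped to 1.07 N m, so the nut is at its stop. I'll hold, release, and rise.

Request:
send_rows(
  targets=[
    [[0,0,0],[0,0,0.01]],
    [[0,0,0],[0,0,0.01]],
    [[0,0,0],[0,0,0.01]],
  ],
)

```text
clock: 25.98
tool_pos: [0.533, -0.0242, 0.0973]
eef_rot: [1.0, 0.01, -0.002, -0.002]
contact_force: [-3.2, 4.1, 7.1]
opening: 0.582
finger_force: 30.0
```

Request:
send_rows(
  targets=[
    [[0,0,0],[0,0,0]],
    [[0,0,0],[0,0,0]],
    [[0,0,0],[0,0,0]],
    [[0,0,0],[0,0,0]],
    [[0,0,-0.1],[0,0,0]],
    [[0,0,-0.25],[0,0,0]],
    [[0,0,-0.45],[0,0,0]],
    [[0,0,-0.6],[0,0,0]],
    [[0,0,-0.6],[0,0,0]],
    [[0,0,-0.6],[0,0,0]],
  ],
  fingers=1,
)

```text
clock: 27.22
tool_pos: [0.5339, -0.0256, 0.2765]
eef_rot: [1.0, 0.007, -0.001, -0.0]
contact_force: [-0.5, 0.9, -0.4]
opening: 0.999
finger_force: 0.0
```

Run:
```python
from h import *
s=get_state();print(s["tool_pos"],s["contact_force"],s["clock"],s["opening"])
d=wrist();cv2.imwrite("pics/w5.png",d["img"])
```

```text
[ 0.53385299 -0.0256119   0.27649702] [-0.4922772   0.90904979 -0.38703295] 27.225 0.9985085338727978
```

View pics/w5.png

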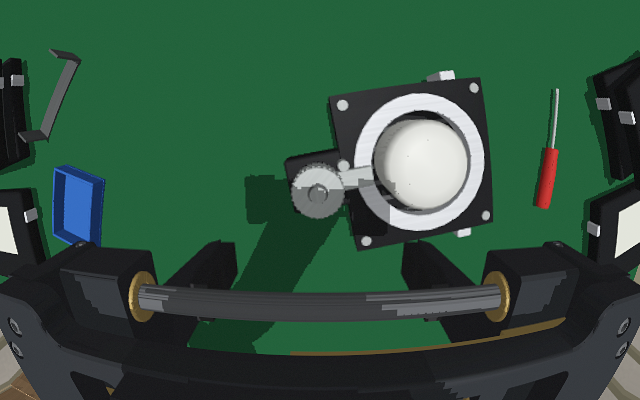

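The bar at (355,178) sits over the flange against the pin. The ring is flush, the nut has been turned to its stop, and the bystanders are undisturbed. Handing in.

```bash
python3 -c "
from plant import *
print(finish_job())"
```

```text
the job is handed in; nothing more can be done
None
```

I pressed the ring home, swung the clamp bar in against its stop pin and turned the nut to its stop (turning moment rose to about 1.07 N m); the arm was clear when I handed the job in at about 27 s, and no verdict came back.

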